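Unlock the strong box past its sticky pins and hold the key turned

TASK

Take the key with the square bow from the wooden key block and unlock the grey steel box with it: ease the key into the lock in the lid until it is fully home, wiggling it gently past the sticky pins and never forcing it, and turn it a quarter turn clockwise. The latch is sprung, so finish while still holding the key home and fully turned, so that I can lift the lid; leave the other key and the other things on the bench where they are.

Things in the scene. Friction and masses are not known exactly. Their poses are not given: they have to be found in the camera images.
- key: Key to use, 30 g, steel with square-cornered black bow, upright in a slot of the key block. Origin on its axis under the shoulder (steel collar, radius 7, 4 mm high), which rests on the block's top. z up along the key, y across the width of bow and blade, x through their thickness. Spoilt if the contact force between key and box (lock included) ever exceeds 40 N.
- key_bow (a point): Point on the key's axis 24 mm above its origin, axes as the key's. The bow is 28 mm wide (y), 9 mm thick (x), with flat faces, and reaches from 20 mm below this point to 14 mm above it; a ring hole 10 mm wide begins 3 mm above this point.
- key_tip (a point): End of the key's blade, 28 mm below the key's origin, axes as the key's. The blade is 10 mm wide (y) and 3.5 mm thick (x); over the last 3 mm it steps in to a tip 4 mm wide, 2.1 mm thick. Cuts in both edges from 12 to 17 mm below the origin leave a core 4 mm wide.
- spare_key: Key of another lock, to be left alone, in the block's other slot, 74 mm away: round black bow of 22 mm diameter reaching 25 mm above the shoulder, similar blade; origin and axes as the key's.
- key_block: Light wooden block, fixed, 50 (x) x 150 (y) x 45 mm high, origin at the centre of its underside. Its two slots lie 37 mm either side of the centre along y, each 12 mm long (y), 5.5 mm wide (x) and 36 mm deep. Either slot may hold the right key.
- lockbox: Grey steel box, fixed, lid closed: 206 (x) x 246 (y) x 90 mm high, origin at the centre of its underside, front to -x, z up. The lock is in the lid, 45 mm from the front edge, in a steel bezel of 28 mm diameter, 4 mm high. Behind it lies a folded carry handle up to 10 mm high.
- keyway (a point): Centre of the keyway's mouth, on the brass plug's face, 93.6 mm above the bench; axes as the box's: y along the slot, z up out of the lock. Slot 13 mm long (y), 5.5 mm wide (x), 1.2 mm bevel on the long sides, straight down. The key fits either way round; home, its shoulder rests on this face. It can turn only when home within about 1 mm, and once turned cannot be drawn out.
- pins (a point): Point on the lock's axis 10.5 mm below the mouth, axes as the box's. Three sticky pins, 6, 10.5 and 21 mm below the mouth, jut 3 to 4 mm into the slot from its +y, -y and +y end. Pushed straight down on they do not give; a blade edge pushing along y with about 4 N slides a pin back and it stays. Rocking the blade along y (1.5 mm play each way) while easing it down clears them.
- plug (a joint): Angle of the lock's plug, rad: 0 locked (slot along the box's y), growing clockwise seen from above, a quarter turn to unlock, hard stop at 1.75. A spring turns it back with 0.02 N m at 0, 0.06 N m at a quarter turn. The key has about 0.2 rad of play in the slot, so it must turn that much farther than the plug.
- jar: Glass jar with steel screw lid, 84 mm diameter, 120 mm high, standing on its origin. Bystander.
- headlamp: Grey plastic headlamp, about 55 x 78 x 46 mm, standing on its origin. Bystander.
- bike_light: Yellow bike light, 95 mm long (x), 44 mm high, standing on its origin. Bystander.
There are look-alikes about, which are no part of the job. There is more than one size of the key_block; the one meant has the size given above.

How it is judged:
On the way, in this order (a step that is already met when the one before it is completed fails the run):
1. the key is drawn clear of the key block (z of key in the frame of key_block above 0.075 m), for 0.1 s.
2. the key is fully home in the lock (z of key in the frame of keyway below 0.0015 m and horizontal distance between key and keyway below 0.004 m and angle between key's own z axis and vertical below 0.12 rad), for 0.1 s.
At the end, for the whole second after the job is handed in: Through the last second the key is in the gripper's fingers (more than 2 N) and home in the lock (shoulder within 2 mm of the plug's face, within 4 mm of the keyway's centre, upright within 7 degrees), and the plug is turned at least 1.4 rad of its quarter turn (value of joint plug above 1.4 rad and z of key in the frame of keyway below 0.002 m and horizontal distance between key and keyway below 0.004 m and angle between key's own z axis and vertical below 0.12 rad and contact force between the fingers and key above 2 N); the arm keeps its last pose, push and grip.
It fails at once if the key was forced: more than 40 N between key and box (contact force between key and lockbox above 40 N).
It fails at once if the other key was taken or knocked out of place (distance of spare_key from where it was at the start of the episode above 0.015 m).
It fails at once if the jar was moved (distance of jar from where it was at the start of the episode above 0.02 m).
It fails at once if the headlamp was moved (distance of headlamp from where it was at the start of the episode above 0.02 m).
It fails at once if the bike light was moved (distance of bike_light from where it was at the start of the episode above 0.02 m).
It also fails if it takes over 72 s, if anything falls off the work surface, if the arm or the gripper's body presses on something with over 40 N, if the wrist force passes 120 N, or if a joint passes its speed limit or range.

ROBOT

A 6-joint arm with a two-finger parallel gripper is mounted at the origin on the work surface. World frame = base frame: x ahead of the robot, y to its left, z up, the work surface at z = 0. Lengths are in m, angles in rad, forces in N, time in s.
With the tool pointing down it reaches from about 0.35 to 0.85 m from the base axis. Payload 8.1 kg.
Tool frame: the origin (TCP) lies at the very end of the fingers, on their centre line; the grasp point (between the pads) lies 19 mm behind it; z points along the fingers, y is the line along which they close (so a half turn about z gives the same grasp; the last joint's range is limited). The gripper opens to 93 mm and grips with 3 to 60 N. Pads are 15 mm wide; open, the fingers measure 128 mm over their backs; the gripper's body (75 mm by 188 mm) begins 65 mm behind the grasp point.
Start: joints at [-1.366, 0.13, 1.488, -0, 1.523, -0.085], TCP at [0.171, -0.575, 0.219] pointing down, gripper open.
Joint ranges: [-2.96, 2.96], [-0.89, 2.26], [0.02, 2.5], [-1.34, 4.48], [0, 2.73], [-2.66, 2.66]. Speed limits (rad/s): [2.39, 2.39, 2.79, 3.14, 3.14, 3.14].

INTERFACE

Orientations are given as a rotation vector (axis times angle).
In Python, from plant import monitor, eyes, ticket gives the robot as it stands.
- The arm moves only by the tool arm_command, never from a script. Its argument "deltas" is a list that holds one entry, the list of rows, each a list of 6 numbers: the shift along the world's x, y, z in cm, then the turn, a rotation vector about the world's x, y, z in degrees. In form: [[[tx, ty, tz, rx, ry, rz], ...]]. A call has 1 to 12 rows; each row shifts and turns the commanded pose from where the row before left it; what a row does not reach is not made up. A row lasts 1/12 s, in which the tool goes at most 41.7 mm and 7.16 degrees, less where a joint would pass 70% of its speed; a pose out of reach is approached as far as the arm can. A call is refused whole if a number of a shift passes 4.17 or a number of a turn 7.16, either way. A call with a gripper value outside its range is refused whole. "gripper" is the opening, from -1 (shut) to 1 (fully open), set as the call begins (left out, the last holds). The fingers move at their own pace and stop on an object; "squeeze" is the grip in N (left out, the last holds). Time passes only in rows, so rows that do not move let the fingers close. It gives the time, the measured TCP pose, the force, the opening and the grip force at its end, in the units of the state.
- monitor.read_state(): the state, without advancing time (a new reading comes with each control period).
- eyes.read_camera(name): name is "scene" or "top" or "wrist"; returns the picture (384x512x3 uint8, blue, green, red); there is no depth.
- eyes.camera_model(name): a dict with "fx", "fy", "cx", "cy" (pixels), "rvec" (rotation vector, rad) and "tvec" (3), from world to camera coordinates, as OpenCV has them. Camera axes: x right, y down, z forward; pixel columns grow to the right and rows downward; lengths in m; the calibration is good to about 2 mm. A picture is of the moment at which its call begins: read the wrist's pose just before it. camera_model takes no time and is no camera call; for the wrist camera it gives the pose at the moment of the call.
- ticket.close_job(): hands the job in; it is judged then, once.
The state is a dict: "t": time; "q": joint angles; "dq": joint speeds; "joint_torque": joint torques, N m; "tool_pos": TCP position; "orientation": TCP orientation; "force": force on the tool from outside, world axes, zero at the start; "wrist_torque": the same for the moment, N m; "opening": finger opening in m; "gripper_force": force on a finger pad.
Only numpy, scipy, OpenCV 4.12 (cv2) and the standard library are available. Lean on these libraries where they do the work, as an engineer would, in place of code of your own. Each camera call takes 0.05 s, during which the arm holds its last target. There are 200 camera calls.

## Working session

There is one attempt and no reset: what is moved stays moved. The work goes in short steps, Python scripts to look and compute and a tool call to move; the robot and the scene stay as the last step left them, time stands still between calls to the robot, and variables do not carry over. Pictures are saved under pics/ and viewed, at most 10 in all, crops included, and the job is handed in when it is done.

Besides the shell and the picture viewer there is one more tool, called after "Call:" as name(argument=value, ...) on one line, values as JSON. arm_command: Moves the arm, as the interface text tells. Its arguments: {"type":"object","properties":{"deltas":{"type":"array"},"gripper":{"type":"number"},"squeeze":{"type":"number"}},"required":["deltas"]}

```bash
mkdir -p pics; cat > h.py <<'E'
import numpy as np, cv2
from plant import monitor, eyes, ticket
def cam(n):
    m=eyes.camera_model(n); K=np.array([[m['fx'],0,m['cx']],[0,m['fy'],m['cy']],[0,0,1.]])
    R=cv2.Rodrigues(np.array(m['rvec'],float))[0]; return K,R,np.array(m['tvec'],float).ravel()
def ray(c,u,v,z):
    K,R,t=c; d=R.T@np.linalg.solve(K,[u,v,1.]); o=-R.T@t; return o+d*(z-o[2])/d[2]
def proj(c,p):
    K,R,t=c; q=K@(R@np.array(p)+t); return q[:2]/q[2]
E
python3 - <<'E'
from h import *
s=monitor.read_state(); print(s)
for n in("scene","top"):
    im=eyes.read_camera(n); cv2.imwrite(f'pics/{n}0.png',im); K,R,t=cam(n); print(n,K[0,0],-R.T@t,R[2])
    cv2.imwrite(f'pics/{n}0v.png',cv2.resize(im,(800,600),interpolation=cv2.INTER_CUBIC))
E
```

```text
{'t': 0.0, 'q': array([-1.36643191e+00,  1.31141245e-01,  1.48926672e+00,  1.61352322e-05,
        1.52300372e+00, -8.54006349e-02]), 'dq': array([ 0.00087102, -0.00021564, -0.00112268, -0.00148668, -0.00019109,
        0.00071683]), 'joint_torque': array([-3.88361121e-03, -5.59834385e+01, -4.91772294e+01,  7.64296297e-02,
        3.52117745e-02, -1.90869632e-04]), 'tool_pos': array([ 0.17134794, -0.57442274,  0.21760625]), 'orientation': array([-3.10688023e+00, -4.53307648e-01,  1.44504605e-04]), 'force': array([-0.15147308, -0.06256697,  0.19400661]), 'wrist_torque': array([ 0.01343188, -0.01433009, -0.03004937]), 'gripper_force': 0.0, 'opening': 0.09289859463101417}
scene 394.84292389792734 [ 1.12128413 -0.37352857  0.93806327] [-0.5325272   0.35889635 -0.76655605]
top 491.10750665896796 [0.25189614 0.01037002 1.48869087] [ 0.20127133  0.01799694 -0.97937019]
```

View pics/top0v.png

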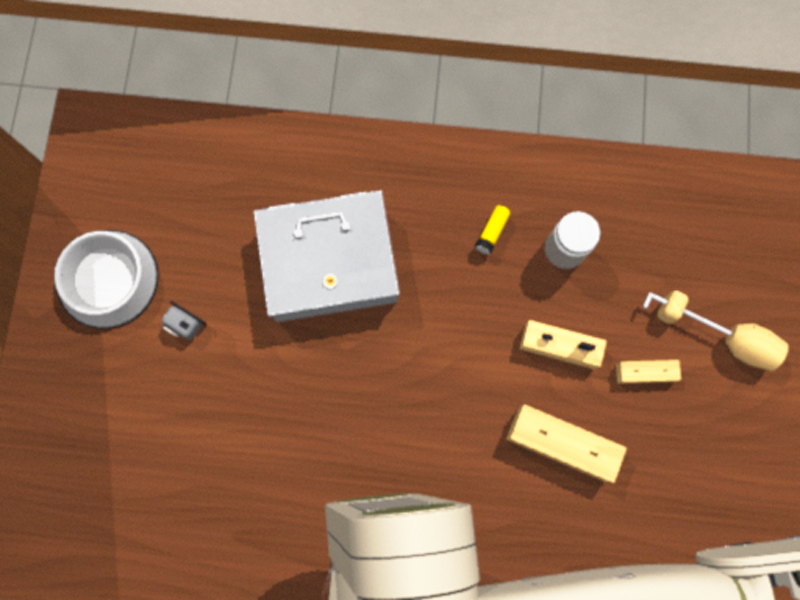

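View pics/scene0v.png

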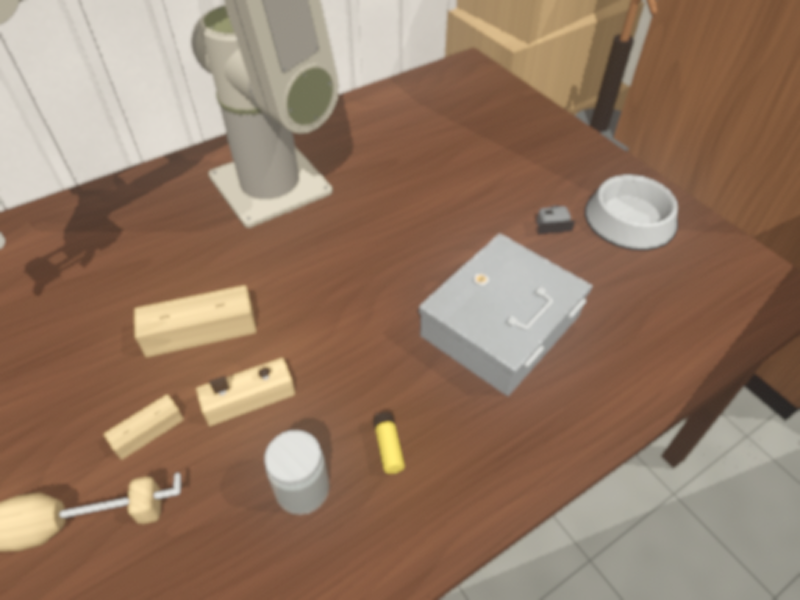

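The top view shows the lock at about (330,281) in the 800 px view. The middle block holds the keys, at about (547,337) and (587,346), and the jar and bike light stand nearby. I'll enlarge these.

```bash
python3 - <<'E'
from h import *
t=cv2.imread('pics/top0.png'); s=cv2.imread('pics/scene0.png')
def c(im,u,v,w=64,h=48): return cv2.resize(im[v:v+h,u:u+w],(400,300),interpolation=cv2.INTER_CUBIC)
im=np.vstack([np.hstack([c(t,328,196),c(t,180,156)]),np.hstack([c(s,125,226),c(s,275,150)])])
cv2.imwrite('pics/crop.png',im)
c_=cam('top')
for n,(u,v),z in [('lock',(330,281),.094),('kL',(547,337),.07),('kR',(587,346),.07),('boxc1',(255,211),.09),('c2',(381,192),.09),('c3',(397,294),.09),('c4',(270,308),.09),('jar',(577,230),.12),('bike',(493,230),.03),('bl1',(529,322),.045),('bl2',(606,343),.045),('bl3',(600,367),.045),('bl4',(521,345),.045)]:
    print(n,ray(c_,(u+.5)/1.5625-.5,(v+.5)/1.5625-.5,z).round(4))
E
```

```text
lock [0.568  0.1644 0.094 ]
kL [ 0.5084 -0.2498  0.07  ]
kR [ 0.4991 -0.3252  0.07  ]
boxc1 [0.6904 0.3235 0.09  ]
c2 [0.7532 0.0886 0.09  ]
c3 [0.5571 0.0375 0.09  ]
c4 [0.5063 0.2695 0.09  ]
jar [ 0.7062 -0.2835  0.12  ]
bike [ 0.7188 -0.1372  0.03  ]
bl1 [ 0.5384 -0.2183  0.045 ]
bl2 [ 0.5129 -0.3668  0.045 ]
bl3 [ 0.4659 -0.3577  0.045 ]
bl4 [ 0.4925 -0.2062  0.045 ]
```

View pics/crop.png

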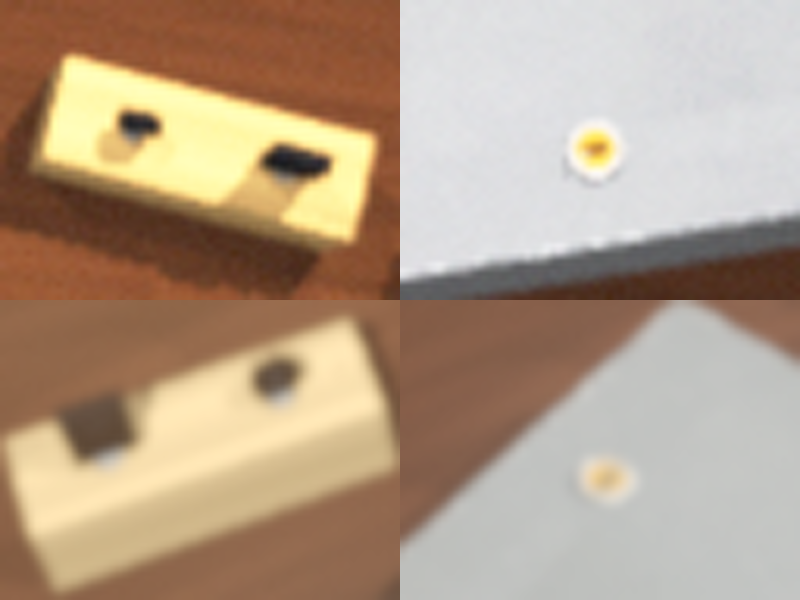

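The square bow is the right-hand key (y ≈ -0.325), and the block measures about 150 x 48 mm, as specified. I'll move above it and refine with the wrist camera.

Call:
arm_command(deltas=[[[2.95,2.3,0,0,0,5.8],[2.95,2.3,0,0,0,5.8],[2.95,2.3,0,0,0,5.8],[2.95,2.3,0,0,0,5.8],[2.95,2.3,0,0,0,5.8],[2.95,2.3,0,0,0,5.8],[2.95,2.3,0,0,0,5.8],[2.95,2.3,0,0,0,5.8],[2.95,2.3,0,0,0,5.8],[2.95,2.3,0,0,0,5.8],[2.95,2.3,0,0,0,5.8],[0,0,0,0,0,0]]], gripper=0)

```text
t: 1.1
tool_pos: [0.5001, -0.3171, 0.218]
orientation: [-2.387, -2.041, -0.004]
force: [1.0, -0.8, 0.0]
opening: 0.0465
gripper_force: 0.0
```

```bash
cat >> h.py <<'E'
def st():
    s=monitor.read_state(); R=cv2.Rodrigues(np.array(s['orientation']))[0]
    psi=np.degrees(np.arctan2(R[1,1],R[0,1])); 
    print('t%.2f'%s['t'],s['tool_pos'].round(4),'psi%.2f'%psi,'tilt',R[:2,2].round(4),'F',s['force'].round(1),'op%.4f g%.1f'%(s['opening'],s['gripper_force']),'q',s['q'].round(2)); return s
E
python3 - <<'E'
from h import *
st(); c=cam('wrist'); im=eyes.read_camera('wrist'); cv2.imwrite('pics/w1.png',im)
print(c[0][0,0],-c[1].T@c[2],c[1][2])
cv2.imwrite('pics/w1v.png',cv2.resize(im,(800,600),interpolation=cv2.INTER_CUBIC))
E
```

```text
t1.10 [ 0.5001 -0.3171  0.218 ] psi-8.95 tilt [0.0012 0.0024] F [ 1.  -0.8  0. ] op0.0465 g0.0 q [-0.65  0.11  1.51  0.    1.52 -0.5 ]
264.5163991506795 [ 0.5089367  -0.2503826   0.38346412] [-0.03757218 -0.24299885 -0.96929866]
```

View pics/w1v.png

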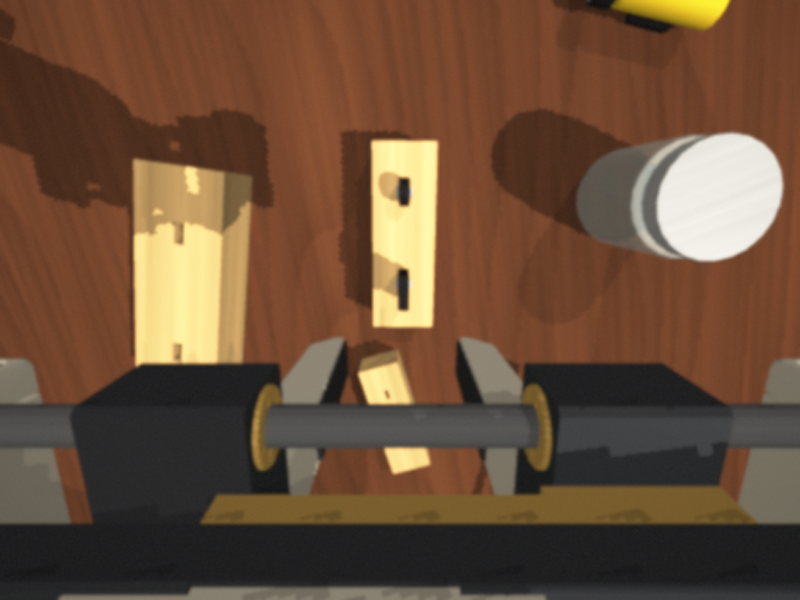

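In this view the block's top has corners near (372,140), (438,140), (434,327) and (373,327). The key's bow is at (404,290) and the spare's at (404,190).

```bash
python3 - <<'E'
from h import *
im=cv2.imread('pics/w1.png')
crop=im[85:215,225:295]; cv2.imwrite('pics/w1c.png',cv2.resize(crop,None,fx=4.6,fy=4.6,interpolation=cv2.INTER_CUBIC))
# block mask
hsv=cv2.cvtColor(im,cv2.COLOR_BGR2HSV); print(hsv[150,262],hsv[120,225])
import pickle
c=cam('wrist'); pickle.dump(c,open('w1.pkl','wb'))
f=lambda u,v,z: ray(c,(u+.5)/1.5625-.5,(v+.5)/1.5625-.5,z).round(4)
P=[f(*p,.045) for p in((372,140),(438,140),(434,327),(373,327))]
print(P,np.mean(P,0))
print('sides',[np.linalg.norm(P[i]-P[i-1]) for i in range(4)])
print('key',f(404,288,.083),'spare',f(404,189,.070))
g=im.astype(int).sum(2)
for v in range(165,202,3): print(v,g[v,250:268])
E
```

```text
[ 25  93 254] [ 10 155  84]
[array([ 0.4914, -0.2092,  0.045 ]), array([ 0.5415, -0.2174,  0.045 ]), array([ 0.517 , -0.3664,  0.045 ]), array([ 0.4653, -0.3579,  0.045 ])] [ 0.5038   -0.287725  0.045   ]
sides [np.float64(0.15097317642548294), np.float64(0.05076662289339323), np.float64(0.1510008278123004), np.float64(0.05239408363546406)]
key [ 0.4982 -0.3198  0.083 ] spare [ 0.5097 -0.2493  0.07  ]
165 [665 672 671 664 665 666 666 663 656 654 652 653 652 650 646 644 643 645]
168 [533 554 562 563 579 612 633 645 650 651 652 651 651 652 646 643 645 645]
171 [514 513 502 486 457 415 385 406 467 515 562 606 635 645 645 644 643 645]
174 [510 508 494 438 328 196 102  64  67  86 200 410 589 638 645 643 643 646]
177 [492 470 432 377 277 176 125 114 112 117 182 378 569 634 645 644 643 646]
180 [430 417 407 368 280 182 135 128 124 136 197 396 601 658 650 644 644 648]
183 [421 419 410 372 283 179 131 129 125 132 194 395 604 660 653 644 646 646]
186 [424 420 408 366 281 182 132 128 128 132 192 386 579 637 646 644 646 646]
189 [593 545 513 473 360 218 141 123 126 131 206 401 578 636 645 646 646 649]
192 [634 630 625 585 454 272 155 124 127 136 218 409 585 635 644 643 644 649]
195 [633 632 624 588 457 272 157 127 120 135 221 418 587 637 646 646 647 649]
198 [635 633 627 607 551 459 390 360 345 351 406 523 613 641 645 647 647 651]
201 [633 631 629 635 651 662 662 658 654 651 650 653 652 652 647 647 650 653]
```

View pics/w1c.png

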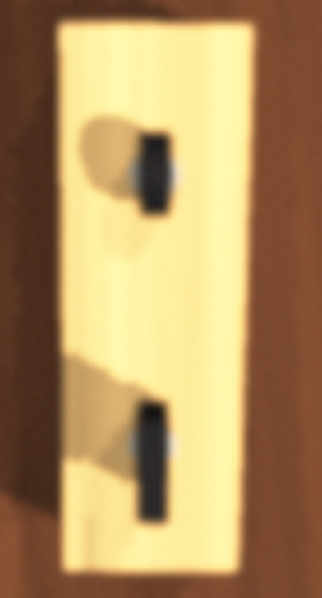

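The crop shows the square bow at columns 137-167, ending at row 521 (the -y top edge). The spare is above it.

```bash
python3 - <<'E'
from h import *
c=cam('wrist'); y=np.array([np.sin(np.radians(9.65)),np.cos(np.radians(9.65)),0])
for u in(137,167): 
    print(ray(c,225+u/4.6-.5,85+521/4.6-.5,.083)+.014*y)
p=np.array([.4976,-.3242,0])
for dy,z in((14,.083),(-14,.083),(14,.049)): print(dy,z,proj(c,p+y*dy/1e3+[0,0,z]),[225+152/4.6-.5, 85+401/4.6-.5,85+521/4.6-.5])
st()
E
```

```text
[ 0.49317823 -0.32143739  0.083     ]
[ 0.50076626 -0.32267814  0.083     ]
14 0.083 [258.54668241 176.09049296] [257.54347826086956, 171.67391304347825, 197.7608695652174]
-14 0.083 [258.35984484 199.40219751] [257.54347826086956, 171.67391304347825, 197.7608695652174]
14 0.049 [258.38523093 170.99580908] [257.54347826086956, 171.67391304347825, 197.7608695652174]
t1.15 [ 0.498  -0.3192  0.2179] psi-9.27 tilt [-0.0005  0.0013] F [ 0.3 -0.8  0.2] op0.0466 g0.0 q [-0.66  0.11  1.51  0.    1.52 -0.5 ]
```

The arm was still settling when I took that picture. I'll retake it now that it is still and fit the block and bow by mask.

```bash
python3 - <<'E'
from h import *
st(); c=cam('wrist'); im=eyes.read_camera('wrist'); print(-c[1].T@c[2], -cam('wrist')[1].T@cam('wrist')[2])
cv2.imwrite('pics/w2.png',im); g=im.astype(int).sum(2)
roi=g[80:216,228:292]
m=(roi>330).astype(np.uint8); m=cv2.morphologyEx(m,cv2.MORPH_CLOSE,np.ones((15,15)))
n,l,s,_=cv2.connectedComponentsWithStats(m); i=1+s[1:,4].argmax(); print(s[i])
r=cv2.minAreaRect(np.argwhere(l==i)[:,::-1].astype(np.float32)); b=cv2.boxPoints(r)+[228,80]; print(b)
P=[ray(c,*q,.045) for q in b]; print(np.round(P,4),np.mean(P,0)); print([np.linalg.norm(P[k]-P[k-1]).round(4) for k in range(4)])
for k in (0,1): d=P[k+1]-P[k]; print(np.degrees(np.arctan2(d[1],d[0])))
d=(g[165:205,252:264]<300); v,u=np.nonzero(d); v+=165;u+=252
print('bow',u.min(),u.max(),v.min(),v.max(),u.mean())
y=np.array([np.sin(np.radians(9.65)),np.cos(np.radians(9.65)),0])
print(ray(c,u.mean(),v.max()+.5,.083)+.014*y)
E
```

```text
t1.15 [ 0.498  -0.3192  0.2179] psi-9.27 tilt [-0.0005  0.0013] F [ 0.3 -0.8  0.2] op0.0466 g0.0 q [-0.66  0.11  1.51  0.    1.52 -0.5 ]
[ 0.5075054  -0.25231227  0.38327528] [ 0.50646973 -0.25372863  0.38324205]
[  11    0   43  136 5362]
[[239.  80.]
 [281.  80.]
 [281. 215.]
 [239. 215.]]
[[ 0.4946 -0.199   0.045 ]
 [ 0.544  -0.2071  0.045 ]
 [ 0.5204 -0.3754  0.045 ]
 [ 0.4644 -0.3663  0.045 ]] [ 0.50585054 -0.28693544  0.045     ]
[np.float64(0.17), np.float64(0.0501), np.float64(0.17), np.float64(0.0567)]
-9.301261426613138
-97.99614632468585
bow 256 262 170 195 259.1333333333333
[ 0.49926212 -0.31963335  0.083     ]
```

Call:
arm_command(deltas=[[[0,0,0,0,0,0],[0,0,0,0,0,0],[0,0,0,0,0,0],[0,0,0,0,0,0]]])

```text
t: 1.53
tool_pos: [0.4951, -0.323, 0.2187]
orientation: [2.402, 2.025, -0.0]
force: [0.0, 0.6, -0.5]
opening: 0.0465
gripper_force: 0.0
```

```bash
cat > m.py <<'E'
from h import *
st(); c=cam('wrist'); im=eyes.read_camera('wrist'); print(-c[1].T@c[2])
cv2.imwrite('pics/w3.png',im); hsv=cv2.cvtColor(im,cv2.COLOR_BGR2HSV); g=im.astype(int).sum(2)
m=np.zeros(g.shape,np.uint8); m[75:212,226:300]=(g>450)[75:212,226:300]
# edge columns/rows, sub-pixel
def edge(line,thr=400,rev=False):
    i=np.arange(len(line)); 
    if rev: line=line[::-1]
    k=np.argmax(line>thr); e=k-1+(thr-line[k-1])/(line[k]-line[k-1]); return len(line)-1-e if rev else e
R=[(226+edge(g[v,226:296],rev=True),v) for v in range(100,200,5)]
T=[(u,75+edge(g[75:110,u],)) for u in range(246,274,3)]
B=[(u,185+edge(g[185:225,u],rev=True)) for u in range(246,274,3)]
def fit(pts):
    P=np.array([ray(c,*p,.045)[:2] for p in pts]); vx,vy,x,y=cv2.fitLine(P.astype(np.float32),cv2.DIST_HUBER,0,1e-3,1e-4).ravel(); return np.array([x,y]),np.array([vx,vy]),np.degrees(np.arctan2(vy,vx))
for n,p in zip('RTB',(R,T,B)): print(n,np.round(p[0],1),np.round(p[-1],1),fit(p))
v,u=np.nonzero(g[160:205,252:266]<300); v+=160;u+=252
print('bow',u.min(),u.max(),v.min(),v.max(),u.mean())
for vv in (176,182,188):
    l=g[vv,248:270]; d=np.nonzero(l<350)[0]; a,b=d[0],d[-1]; print(vv,248+a-(350-l[a])/(l[a-1]-l[a]),248+b+(350-l[b])/(l[b+1]-l[b]))
l=g[188:204,258]; print(l)
y=np.array([np.sin(np.radians(9.65)),np.cos(np.radians(9.65)),0])
print(ray(c,u.mean(),v.max()+.5,.083)+.014*y)
E
python3 m.py
```

```text
t1.53 [ 0.4951 -0.323   0.2187] psi-9.73 tilt [ 0.     -0.0001] F [ 0.   0.6 -0.5] op0.0465 g0.0 q [-0.66  0.11  1.51 -0.    1.52 -0.49]
[ 0.50513737 -0.25591305  0.38395792]
R [282.2 100. ] [280.5 195. ] (array([ 0.53314805, -0.2767841 ], dtype=float32), array([0.16417982, 0.9864304 ], dtype=float32), np.float32(80.55041))
T [246.   83.1] [273.   82.6] (array([ 0.5163403 , -0.21033373], dtype=float32), array([ 0.9872701 , -0.15905242], dtype=float32), np.float32(-9.151899))
B [246.  203.9] [273.  204.2] (array([ 0.4910829, -0.3596939], dtype=float32), array([ 0.9836542 , -0.18006769], dtype=float32), np.float32(-10.373702))
bow 257 264 167 191 260.55333333333334
176 256.3764705882353 264.09852216748766
182 256.7 264.13471502590676
188 258.1411042944785 264.13612565445027
[373 375 372 397 476 577 633 654 660 664 665 664 667 665 654 603]
[ 0.49879959 -0.3192376   0.083     ]
```

Call:
arm_command(deltas=[[[0.37,0.12,-2,0,0,0],[0,0,-2.5,0,0,0],[0,0,-2.5,0,0,0],[0,0,-2.5,0,0,0],[0,0,-2.0,0,0,0],[0,0,0,0,0,0],[0,0,0,0,0,0],[0,0,0,0,0,0],[0,0,0,0,0,0]]])

```text
t: 2.33
tool_pos: [0.5008, -0.3219, 0.106]
orientation: [2.397, 2.025, 0.001]
force: [0.0, -0.6, 0.6]
opening: 0.0465
gripper_force: 0.0
```

```bash
python3 - <<'E'
from h import *
st(); c=cam('wrist'); im=eyes.read_camera('wrist'); cv2.imwrite('pics/w4.png',im)
for p in ((.4988,-.3218,.083),(.4988,-.3218,.1)): print(proj(c,p))
cv2.imwrite('pics/w4v.png',cv2.resize(im[130:290,170:342],None,fx=3.7,fy=3.7,interpolation=cv2.INTER_CUBIC))
E
```

```text
t2.33 [ 0.5008 -0.3219  0.106 ] psi-9.62 tilt [ 0.0028 -0.0021] F [ 0.  -0.6  0.6] op0.0465 g0.0 q [-0.66  0.19  1.63  0.    1.32 -0.49]
[256.03210475 216.59799049]
[256.04566266 225.02609145]
```

View pics/w4v.png

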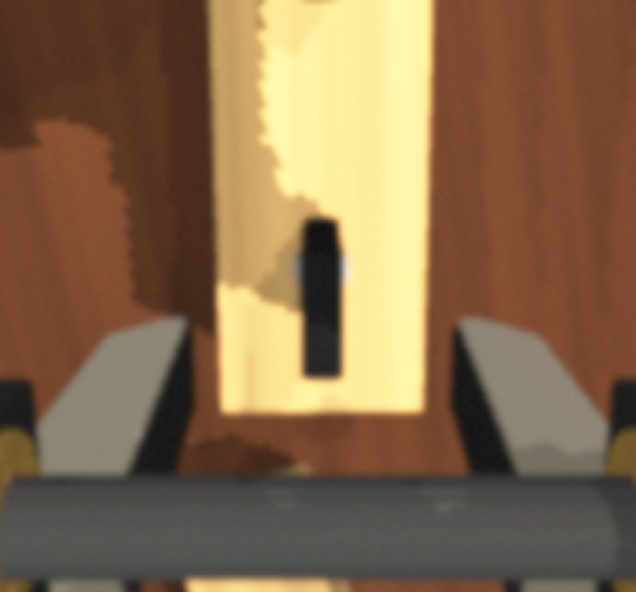

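The view shows the bow midway between the fingers (column 322, against 324 for the fingers' midline). Its near edge is at row 377. I'll check its position along y.

```bash
python3 - <<'E'
from h import *
s=st(); c=cam('wrist'); y=np.array([.1676,.9858,0])
p=ray(c,256.5,130+377/3.7-.5,.083)+.014*y; print(p,p@y, s['tool_pos']@y, p@[.9858,-.1676,0], s['tool_pos']@[.9858,-.1676,0])
# block far edge -y: row 412
q=ray(c,256.5,130+412/3.7-.5,.045); print((q@y)+.075-.037)
E
```

```text
t2.38 [ 0.5008 -0.3218  0.106 ] psi-9.61 tilt [ 0.0028 -0.0022] F [-0.4 -0.   0.2] op0.0465 g0.0 q [-0.66  0.19  1.63 -0.    1.32 -0.49]
[ 0.49951773 -0.31979043  0.083     ] -0.23153023655965535 -0.23330619741454708 0.546021458523069 0.5476135543740703
-0.23317022744400714
```

Call:
arm_command(deltas=[[[-0.1,0.1,-1.0,0,0,0],[0,0,-1.5,0,0,0],[0,0,-1.5,0,0,0],[0,0,-1.2,0,0,0],[0,0,-0.4,0,0,0],[0,0,0,0,0,0],[0,0,0,0,0,0],[0,0,0,0,0,0],[0,0,0,0,0,0]]])

```text
t: 3.13
tool_pos: [0.4992, -0.3201, 0.0484]
orientation: [2.399, 2.027, 0.0]
force: [-0.4, 0.9, 0.3]
opening: 0.0465
gripper_force: 0.0
```

```bash
python3 -c "
from h import *
st()"
```

```text
t3.13 [ 0.4992 -0.3201  0.0484] psi-9.59 tilt [ 0.001  -0.0007] F [-0.4  0.9  0.3] op0.0465 g0.0 q [-0.66  0.25  1.67  0.    1.22 -0.49]
```

Call:
arm_command(deltas=[[[0,0,0,0,0,0],[0,0,0,0,0,0],[0,0,0,0,0,0],[0,0,0,0,0,0],[0,0,0,0,0,0],[0,0,0,0,0,0],[0,0,0,0,0,0],[0,0,0,0,0,0]]], gripper=-1, squeeze=50)

```text
t: 3.8
tool_pos: [0.4999, -0.3203, 0.0486]
orientation: [2.397, 2.026, 0.002]
force: [3.3, -1.1, 3.0]
opening: 0.0085
gripper_force: 70.5
```

Call:
arm_command(deltas=[[[0,0,0.5,0,0,0],[0,0,1.0,0,0,0],[0,0,1.5,0,0,0],[0,0,1.5,0,0,0],[0,0,2,0,0,0],[0,0,2,0,0,0],[0,0,2,0,0,0],[0,0,2,0,0,0],[0,0,2.0,0,0,0],[0,0,0,0,0,0],[0,0,0,0,0,0],[0,0,0,0,0,0]]])

```text
t: 4.8
tool_pos: [0.498, -0.3194, 0.1911]
orientation: [-2.398, -2.027, 0.001]
force: [0.4, -0.1, -1.5]
opening: 0.0081
gripper_force: 70.4
```

```bash
python3 - <<'E'
from h import *
st()
E
```

```text
t4.80 [ 0.498  -0.3194  0.1911] psi-9.60 tilt [-0.0018  0.0011] F [ 0.4 -0.1 -1.5] op0.0081 g70.4 q [-0.66  0.12  1.55 -0.    1.47 -0.49]
```

Call:
arm_command(deltas=[[[0.6,3.0,0,0,0,2],[0.6,3.8,0,0,0,2],[0.6,4,0,0,0,2],[0.6,4,0,0,0,2],[0.6,4,0,0,0,2],[0.6,4,0,0,0,2],[0.6,4,0,0,0,2],[0.6,4,0,0,0,2],[0.6,4,0,0,0,2],[0.6,4,0,0,0,2],[0.6,3.8,0,0,0,2],[0.4,2.4,0,0,0,2]]])

```text
t: 5.8
tool_pos: [0.5673, 0.1337, 0.1902]
orientation: [-1.919, -2.484, 0.003]
force: [0.8, -0.3, 0.5]
opening: 0.0084
gripper_force: 70.4
```

Call:
arm_command(deltas=[[[0,0,0,0,0,0],[0,0,0,0,0,0],[0,0,0,0,0,0],[0,0,0,0,0,0],[0,0,0,0,0,0],[0,0,0,0,0,0],[0,0,0,0,0,0],[0,0,0,0,0,0]]])

```text
t: 6.47
tool_pos: [0.5688, 0.1296, 0.1928]
orientation: [1.927, 2.481, 0.0]
force: [-0.4, 1.1, -1.2]
opening: 0.0089
gripper_force: 70.4
```

```bash
python3 - <<'E'
from h import *
st(); c=cam('wrist'); im=eyes.read_camera('wrist'); cv2.imwrite('pics/w5.png',im); st()
print(proj(c,(.568,.1644,.094)), -c[1].T@c[2])
cv2.imwrite('pics/w5v.png',cv2.resize(im,(800,600),interpolation=cv2.INTER_CUBIC))
import pickle; pickle.dump(c,open('w5.pkl','wb'))
E
```

```text
t6.47 [0.5688 0.1296 0.1928] psi14.35 tilt [0.0003 0.    ] F [-0.4  1.1 -1.2] op0.0089 g70.4 q [ 0.14  0.1   1.57 -0.    1.47 -0.11]
t6.52 [0.5688 0.1298 0.1928] psi14.36 tilt [0.0003 0.    ] F [ 0.1 -0.1  0.3] op0.0088 g70.4 q [ 0.14  0.1   1.57 -0.    1.47 -0.11]
[266.23670634 159.08155514] [0.55022085 0.19547302 0.35805826]
```

View pics/w5v.png

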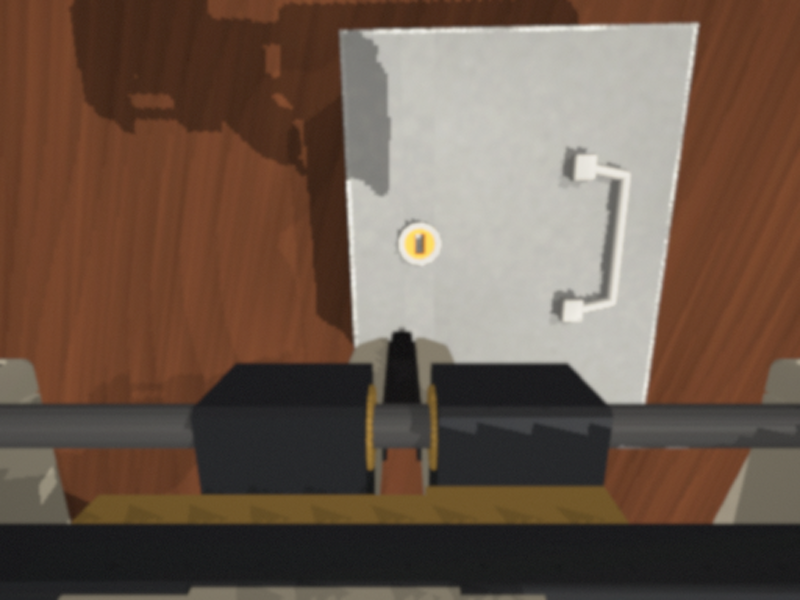

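The view shows the lock at (420,244). The box's top edge runs (341,31)-(697,24), its front edge is at the left (about (341,31) to (356,340)), and the bow is between the fingers at (401,335).

```bash
python3 - <<'E'
from h import *; import pickle
c=pickle.load(open('w5.pkl','rb')); im=cv2.imread('pics/w5.png')
f=lambda u,v,z: ray(c,(u+.5)/1.5625-.5,(v+.5)/1.5625-.5,z)
A=f(341,31,.09);B=f(697,24,.09);C=f(355.5,330,.09);D=f(648,380,.09)
ang=lambda a,b:np.degrees(np.arctan2((b-a)[1],(b-a)[0]))
print('top edge x-dir',ang(A,B),np.linalg.norm(A-B),'front y-dir',ang(C,A)-90,'back',ang(D,B)-90)
hsv=cv2.cvtColor(im,cv2.COLOR_BGR2HSV).astype(int)
m=(hsv[...,1]>110)&(hsv[...,0]>15)&(hsv[...,0]<35)
s=np.zeros_like(m); s[140:172,252:286]=m[140:172,252:286]; v,u=np.nonzero(s); 
g=im.astype(int).sum(2)
r=np.array(cv2.boundingRect(np.c_[u,v].astype(np.int32))); print(r)
fill=r[0]+(r[2]-1)/2,r[1]+(r[3]-1)/2; L=ray(c,*fill,.0936); print('lock',fill,L)
print(g[146:168,262:278])
xa=np.array([np.cos(np.radians(14.3)),np.sin(np.radians(14.3)),0])
print('lock from front edge',(L-C)@xa,(L-A)@xa, 'from +y edge',(A-L)@[-xa[1],xa[0],0])
# slot pixels
yy,xx=np.nonzero((g[148:164,262:276]<430)); print(np.c_[xx+262,yy+148].tolist())
E
```

```text
top edge x-dir 15.320698560964063 0.20377634518911394 front y-dir 15.380502369979538 back 15.55726092267058
[260 147  18  18]
lock (np.float64(268.5), np.float64(155.5)) [0.56929879 0.16836907 0.0936    ]
[[688 690 678 668 660 652 645 642 649 664 677 685 688 688 673 646]
 [685 668 646 625 616 609 603 600 605 623 645 661 674 683 683 676]
 [661 629 608 593 592 594 588 574 565 576 598 617 640 664 679 683]
 [619 593 582 592 615 622 603 558 519 527 556 581 603 634 663 678]
 [591 576 574 586 629 642 607 520 445 468 527 566 582 605 638 666]
 [578 569 564 575 609 622 569 469 393 432 511 560 575 585 615 649]
 [575 569 560 556 555 534 492 417 368 424 513 557 573 578 596 632]
 [573 569 558 531 484 448 416 373 353 424 513 558 574 575 585 618]
 [573 566 557 521 456 404 381 355 350 424 513 561 574 574 579 608]
 [572 570 557 520 447 397 377 355 350 423 512 560 574 574 579 605]
 [574 569 556 518 445 389 368 349 348 422 512 560 572 574 575 604]
 [575 569 555 515 437 384 363 344 347 425 514 559 573 573 580 613]
 [574 570 555 509 431 384 362 349 357 427 514 560 574 575 584 617]
 [574 570 553 504 428 38
[... 561 characters left out ...]
 666 653 627 590]]
lock from front edge 0.04306460840397924 0.04647175832320902 from +y edge 0.1211279962898695
[[270, 151], [269, 152], [270, 152], [271, 152], [268, 153], [269, 153], [270, 153], [271, 153], [267, 154], [268, 154], [269, 154], [270, 154], [271, 154], [267, 155], [268, 155], [269, 155], [270, 155], [271, 155], [267, 156], [268, 156], [269, 156], [270, 156], [271, 156], [267, 157], [268, 157], [269, 157], [270, 157], [271, 157], [267, 158], [268, 158], [269, 158], [270, 158], [271, 158], [266, 159], [267, 159], [268, 159], [269, 159], [270, 159], [271, 159], [266, 160], [267, 160], [268, 160], [269, 160], [270, 160], [266, 161], [267, 161], [268, 161], [269, 161], [270, 161]]
```

Call:
arm_command(deltas=[[[0.2,0.25,-1,0,0,0.5],[0.2,0.25,-1.5,0,0,0.5],[0.2,0.25,-1.5,0,0,0],[0.25,0.22,-1,0,0,0],[0,0,0,0,0,0],[0,0,0,0,0,0],[0,0,0,0,0,0],[0,0,0,0,0,0],[0,0,0,0,0,0],[0,0,0,0,0,0],[0,0,0,0,0,0],[0,0,0,0,0,0]]])

```text
t: 7.52
tool_pos: [0.5773, 0.1399, 0.143]
orientation: [1.904, 2.499, 0.001]
force: [0.4, -0.4, 0.2]
opening: 0.0087
gripper_force: 70.4
```

```bash
python3 - <<'E'
from h import *; import pickle
s=st(); c=cam('wrist'); im=eyes.read_camera('wrist'); cv2.imwrite('pics/w6.png',im); pickle.dump(c,open('w6.pkl','wb'))
pl=proj(c,(.5693,.1684,.0936)); pk=proj(c,s['tool_pos']+[0,0,.034]); print(pl,pk)
hsv=cv2.cvtColor(im,cv2.COLOR_BGR2HSV).astype(int); m=(hsv[...,1]>110)&(hsv[...,0]>15)&(hsv[...,0]<35)
u0,v0=pl.astype(int); k=np.zeros(m.shape,np.uint8); k[v0-22:v0+22,u0-22:u0+22]=m[v0-22:v0+22,u0-22:u0+22]
r=np.array(cv2.boundingRect(k)); f=(r[0]+(r[2]-1)/2,r[1]+(r[3]-1)/2); print(r,ray(c,*f,.0936))
cv2.imwrite('pics/w6v.png',cv2.resize(im[120:250,190:340],None,fx=4.5,fy=4.5,interpolation=cv2.INTER_CUBIC))
E
```

```text
t7.52 [0.5773 0.1399 0.143 ] psi15.40 tilt [0.0004 0.0001] F [ 0.4 -0.4  0.2] op0.0087 g70.4 q [ 0.15  0.16  1.59  0.    1.39 -0.12]
[258.51058896 172.16378065] [259.7676626  253.03489024]
[247 162  23  22] [0.56896972 0.16801839 0.0936    ]
```

View pics/w6v.png

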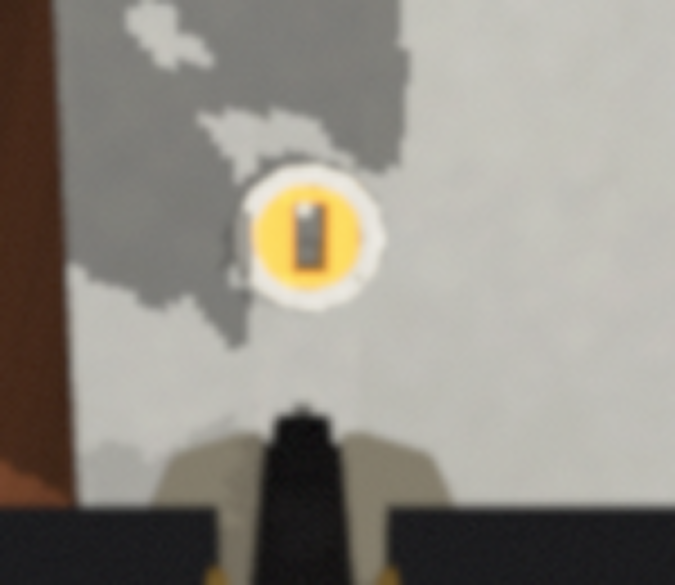

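The slot is at (310,237) in the crop and vertical, so the yaw is aligned. The bow's lower +y edge is at (302,415), with the collar just peeking above it at (302,407). I'll check this against the predicted pose.

```bash
python3 - <<'E'
from h import *; import pickle
c=pickle.load(open('w6.pkl','rb')); T=np.array([.5773,.1399,.143]); a=np.radians(15.4)
x=np.array([np.cos(a),np.sin(a),0]); y=np.array([-x[1],x[0],0])
for n,(kx,ky,kz) in dict(bowbot=(0,14,4),bowtop=(0,14,38),sh=(0,7,0),tip=(0,2,-28),bL=(-4.5,14,4),bR=(4.5,14,4)).items():
    p=proj(c,T+x*kx/1e3+y*ky/1e3+[0,0,kz/1e3-.0036]); print(n,((p+.5-[190,120])*4.5).round(1))
print((proj(c,(.5690,.1680,.0936))+.5-[190,120])*4.5)
E
```

```text
bowbot [313.8 403.8]
bowtop [316.5 494.5]
sh [313.4 439.8]
tip [311.9 411.7]
bL [282.9 403.8]
bR [344.7 403.8]
[308.3828123  238.63895506]
```

```bash
python3 - <<'E'
from h import *; import pickle
im=cv2.imread('pics/w6.png'); g=im.astype(int).sum(2)
print('cols',248,'..'); 
for v in range(205,222): print(v,g[v,246:270])
E
```

```text
cols 248 ..
205 [565 569 569 574 572 571 567 566 567 568 571 569 570 570 567 566 564 566
 566 568 569 567 566 558]
206 [565 569 572 572 572 571 567 565 566 568 571 572 571 574 570 566 565 571
 569 570 570 565 567 560]
207 [567 570 571 572 572 568 565 566 564 565 566 569 567 570 573 569 568 568
 571 570 568 567 566 561]
208 [564 567 569 569 566 566 566 564 553 547 538 539 542 557 566 573 570 568
 566 569 565 565 560 560]
209 [558 565 566 571 568 563 563 558 535 496 472 471 488 526 553 566 568 569
 566 564 565 563 565 556]
210 [554 560 569 567 560 549 545 530 495 428 377 371 400 470 523 546 551 559
 562 563 566 565 564 559]
211 [558 564 571 564 544 507 474 449 405 335 283 269 307 382 439 470 495 529
 556 565 567 569 562 557]
212 [561 569 570 555 505 417 335 289 255 210 177 166 189 238 279 315 375 461
 532 564 569 569 563 557]
213 [558 567 565 537 451 316 191 127 108  92  80  74  90 100 123 156 250 384
 501 558 568 569 564 557]
214 [546 554 559 520 399 241 113  65  53  54  60  61  53  46  56  80 173 336
 483 550 561 559 556 545]
215 [498 511 530 496 365 202  85  52  52  59  51  51  52  34  46  66 140 310
 463 529 533 521 512 501]
216 [415 438 468 449 332 179  76  50  57  54  47  47  39  55  59  61 126 283
 439 494 474 448 438 433]
217 [344 365 392 374 273 149  69  45  59  51  54  51  54  54  51  49 109 248
 388 434 415 391 383 382]
218 [321 317 305 270 191 112  60  53  45  60  50  49  57  52  55  51  86 179
 292 342 358 362 366 364]
219 [319 294 235 170 120  74  62  57  54  51  51  47  49  47  52  56  56 100
 173 242 314 348 363 361]
220 [315 285 214 125  67  51  48  61  55  46  56  57  56  54  59  59  60  62
 105 190 289 348 359 364]
221 [313 276 199 112  58  57  41  50  59  51  53  48  58  51  50  52  52  63
  79 176 278 338 355 360]
```

```bash
python3 - <<'E'
from h import *; import pickle
K,R6,t6=pickle.load(open('w6.pkl','rb')); 
def Rt(psi,tilt): # tool rot: z down, y at psi
    z=np.array([*tilt,-1.]);z/=np.linalg.norm(z); y=np.array([np.cos(psi),np.sin(psi),0]);y-=z*(y@z);y/=np.linalg.norm(y); return np.c_[np.cross(y,z),y,z]
R=Rt(np.radians(15.4),(.0004,.0001)); p6=np.array([.5773,.1399,.143])
Rct=R6@R; tct=R6@p6+t6
def camAt(p,psi,tilt): Rn=Rct@Rt(np.radians(psi),tilt).T; return K,Rn,tct-Rn@np.array(p)
c4=camAt((.5008,-.3219,.106),-9.62,(.0028,-.0021)); im4=cv2.imread('pics/w4.png').astype(int).sum(2)
a=np.radians(-9.6); x=np.array([np.cos(a),np.sin(a),0]); y=np.array([-x[1],x[0],0])
o=x*.546+y*-.2315+[0,0,.045]
for n,k in dict(bb=(0,14,4),tb=(0,-14,38),tt=(0,14,38),bL=(-4.5,14,4),bR=(4.5,14,4),tL=(-4.5,-14,38),tR=(4.5,-14,38)).items():
    print(n,proj(c4,o+x*k[0]/1e3+y*k[1]/1e3+[0,0,k[2]/1e3]).round(2))
print(im4[184:196,257]); print(im4[226:236,257]); print(im4[192,246:268]);print(im4[200,246:268]); print(im4[228,246:268])
# shoulder rows/cols visible beside the bow
print('sh',[proj(c4,o+x*s+[0,0,.004]).round(2) for s in(-.007,.007)])
E
```

```text
bb [256.71 185.62]
tb [256.87 231.47]
tt [256.85 196.19]
bL [251.49 185.63]
bR [261.93 185.62]
tL [250.99 231.48]
tR [262.76 231.46]
[648 643 626 564 410 224  96  53  58  62  64  58]
[125 119 117 116 137 226 412 579 638 652]
[509 505 495 467 402 296 171  83  56  54  52  58  62  63 160 377 574 638
 650 646 644 643]
[421 419 410 382 318 218 126  82  84  88  85  85  83  78  96 197 406 601
 654 651 646 643]
[634 632 628 620 581 435 246 139 114 123 113 117 119 121 135 213 409 584
 638 646 645 644]
sh [array([248.73, 201.2 ]), array([264.71, 201.17])]
```

Even when upright in the block, the bow's lower edge showed the same 2.6 px offset, so its corner is chamfered and the key is not tilted. In the images the key's axis is about 1.6 mm to -x of the TCP along the closing line. I'll go over the keyway at (.5705,.1684).

Call:
arm_command(deltas=[[[-0.2,0.85,0,0,0,0],[-0.24,1.0,0,0,0,0],[-0.24,1.0,0,0,0,0],[0,0,0,0,0,0],[0,0,-0.5,0,0,0],[0,0,-0.5,0,0,0],[0,0,-0.3,0,0,0],[0,0,0,0,0,0],[0,0,0,0,0,0],[0,0,0,0,0,0],[0,0,0,0,0,0],[0,0,0,0,0,0]]])

```text
t: 8.57
tool_pos: [0.5706, 0.1683, 0.1299]
orientation: [1.904, 2.499, 0.001]
force: [0.3, -0.9, -0.1]
opening: 0.0086
gripper_force: 70.4
```

```bash
python3 - <<'E'
from h import *
s=st(); c=cam('wrist'); im=eyes.read_camera('wrist'); cv2.imwrite('pics/w7.png',im)
print(proj(c,(.569,.168,.0936)))
cv2.imwrite('pics/w7v.png',cv2.resize(im[150:240,200:320],None,fx=6,fy=6,interpolation=cv2.INTER_CUBIC))
E
```

```text
t8.57 [0.5706 0.1683 0.1299] psi15.39 tilt [0.0005 0.0001] F [ 0.3 -0.9 -0.1] op0.0086 g70.4 q [ 0.2   0.17  1.6  -0.    1.36 -0.07]
[256.75021258 211.31506235]
```

View pics/w7v.png

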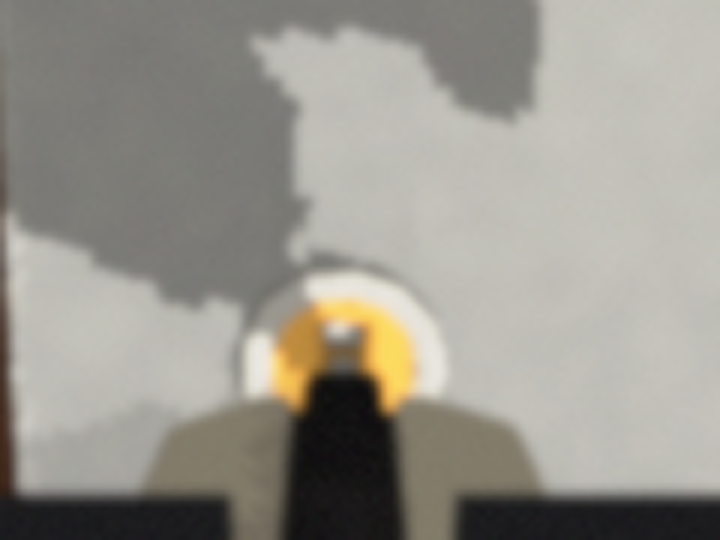

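The blade is lined up with the slot: both are at column ~343 on the brass face. I'll ease it down into the mouth.

Call:
arm_command(deltas=[[[0,0,-0.15,0,0,0],[0,0,-0.15,0,0,0],[0,0,-0.15,0,0,0],[0,0,-0.15,0,0,0],[0,0,-0.1,0,0,0],[0,0,0,0,0,0],[0,0,0,0,0,0],[0,0,0,0,0,0]]])

```text
t: 9.28
tool_pos: [0.5704, 0.1684, 0.1227]
orientation: [1.904, 2.499, 0.0]
force: [-0.0, 0.3, 0.2]
opening: 0.0088
gripper_force: 70.4
```

```bash
python3 -c "
from h import *
st()"
```

```text
t9.28 [0.5704 0.1684 0.1227] psi15.41 tilt [0. 0.] F [-0.   0.3  0.2] op0.0088 g70.4 q [ 0.2   0.18  1.61  0.    1.35 -0.07]
```

Call:
arm_command(deltas=[[[0,0,-0.1,0,0,0],[0,0,-0.1,0,0,0],[0,0,-0.1,0,0,0],[0,0,0,0,0,0],[0,0,0,0,0,0],[0,0,0,0,0,0]]])

```text
t: 9.78
tool_pos: [0.5704, 0.1684, 0.1197]
orientation: [1.904, 2.499, 0.0]
force: [-0.9, -0.5, -0.1]
opening: 0.0088
gripper_force: 70.4
```

Call:
arm_command(deltas=[[[0,0,-0.05,0,0,0],[-0.05,0.19,0,0,0,0],[0,0,0,0,0,0],[0,0,0,0,0,0],[0,0,0,0,0,0]]])

```text
t: 10.2
tool_pos: [0.5699, 0.1704, 0.1192]
orientation: [1.904, 2.499, 0.0]
force: [0.4, 0.4, -0.4]
opening: 0.0088
gripper_force: 70.4
```

Call:
arm_command(deltas=[[[0.05,-0.19,0,0,0,0],[0.05,-0.19,0,0,0,0],[0,0,0,0,0,0],[0,0,0,0,0,0],[0,0,0,0,0,0]]])

```text
t: 10.62
tool_pos: [0.5707, 0.1671, 0.1192]
orientation: [-1.903, -2.499, -0.001]
force: [-1.0, 4.7, 0.6]
opening: 0.009
gripper_force: 70.4
```

Call:
arm_command(deltas=[[[-0.13,0.48,0,0,0,0],[0,0,-0.05,0,0,0],[0,0,0,0,0,0],[0.13,-0.48,0,0,0,0],[0,0,-0.05,0,0,0],[0,0,0,0,0,0],[-0.13,0.48,0,0,0,0],[0,0,-0.05,0,0,0],[0,0,0,0,0,0],[0,0,0,0,0,0]]])

```text
t: 11.45
tool_pos: [0.5699, 0.1706, 0.1177]
orientation: [1.903, 2.498, -0.001]
force: [0.8, -3.8, 1.2]
opening: 0.0087
gripper_force: 68.9
```

Call:
arm_command(deltas=[[[0.13,-0.48,0,0,0,0],[0,0,-0.05,0,0,0],[0,0,0,0,0,0],[0,0,0,0,0,0]]])

```text
t: 11.78
tool_pos: [0.5706, 0.1671, 0.117]
orientation: [-1.903, -2.498, -0.001]
force: [-0.8, 4.6, 1.4]
opening: 0.0088
gripper_force: 68.8
```

Call:
arm_command(deltas=[[[-0.15,0.54,0,0,0,0],[0,0,-0.06,0,0,0],[0,0,0,0,0,0],[0.16,-0.58,0,0,0,0],[0,0,-0.06,0,0,0],[0,0,0,0,0,0],[-0.16,0.58,0,0,0,0],[0,0,-0.06,0,0,0],[0,0,0,0,0,0],[0.16,-0.58,0,0,0,0],[0,0,-0.06,0,0,0],[0,0,0,0,0,0]]])

```text
t: 12.78
tool_pos: [0.5709, 0.1668, 0.1149]
orientation: [-1.903, -2.499, -0.002]
force: [-1.2, 4.6, 2.4]
opening: 0.0085
gripper_force: 63.4
```

Call:
arm_command(deltas=[[[-0.16,0.58,0,0,0,0],[0,0,0,0,0,0],[0,0,-0.05,0,0,0],[0,0,0,0,0,0],[0.16,-0.58,0,0,0,0],[0,0,0,0,0,0],[0,0,-0.05,0,0,0],[0,0,0,0,0,0]]])

```text
t: 13.45
tool_pos: [0.5707, 0.167, 0.1136]
orientation: [-1.903, -2.498, -0.001]
force: [-0.9, 5.6, 2.0]
opening: 0.0085
gripper_force: 60.7
```

Call:
arm_command(deltas=[[[-0.16,0.58,0,0,0,0],[0,0,0,0,0,0],[0,0,-0.05,0,0,0],[0,0,0,0,0,0]]])

```text
t: 13.78
tool_pos: [0.5696, 0.1709, 0.1132]
orientation: [1.903, 2.498, -0.002]
force: [1.5, -6.3, 1.8]
opening: 0.0088
gripper_force: 59.9
```

Call:
arm_command(deltas=[[[0.16,-0.58,0,0,0,0],[0,0,0,0,0,0],[0,0,-0.06,0,0,0],[0,0,0,0,0,0],[-0.16,0.58,0,0,0,0],[0,0,0,0,0,0],[0,0,-0.06,0,0,0],[0,0,0,0,0,0],[0.16,-0.58,0,0,0,0],[0,0,0,0,0,0],[0,0,-0.06,0,0,0],[0,0,0,0,0,0]]])

```text
t: 14.78
tool_pos: [0.5707, 0.1671, 0.1113]
orientation: [-1.902, -2.498, -0.002]
force: [-0.4, 4.9, 2.0]
opening: 0.0088
gripper_force: 57.6
```

Call:
arm_command(deltas=[[[-0.16,0.58,0,0,0,0],[0,0,0,0,0,0],[0,0,-0.06,0,0,0],[0,0,0,0,0,0]]])

```text
t: 15.12
tool_pos: [0.5696, 0.1711, 0.1108]
orientation: [1.903, 2.498, -0.001]
force: [2.1, -5.1, 2.0]
opening: 0.0088
gripper_force: 57.0
```

Call:
arm_command(deltas=[[[0.16,-0.58,0,0,0,0],[0,0,0,0,0,0],[0,0,-0.09,0,0,0],[0,0,0,0,0,0],[-0.16,0.58,0,0,0,0],[0,0,0,0,0,0],[0,0,-0.09,0,0,0],[0,0,0,0,0,0],[0.16,-0.58,0,0,0,0],[0,0,0,0,0,0],[0,0,-0.09,0,0,0],[0,0,0,0,0,0]]])

```text
t: 16.12
tool_pos: [0.5707, 0.1673, 0.1081]
orientation: [-1.902, -2.498, -0.002]
force: [-0.8, 3.9, 2.1]
opening: 0.0088
gripper_force: 55.2
```

Call:
arm_command(deltas=[[[-0.16,0.58,0,0,0,0],[0,0,0,0,0,0],[0,0,-0.09,0,0,0],[0,0,0,0,0,0],[0.16,-0.58,0,0,0,0],[0,0,0,0,0,0],[0,0,-0.05,0,0,0],[0,0,0,0,0,0]]])

```text
t: 16.78
tool_pos: [0.5706, 0.1672, 0.1067]
orientation: [-1.902, -2.498, -0.002]
force: [-0.8, 5.2, 2.6]
opening: 0.0086
gripper_force: 54.4
```

Call:
arm_command(deltas=[[[-0.16,0.58,0,0,0,0],[0,0,0,0,0,0],[0,0,-0.06,0,0,0],[0,0,0,0,0,0],[0.16,-0.58,0,0,0,0],[0,0,0,0,0,0],[0,0,-0.06,0,0,0],[0,0,0,0,0,0],[-0.16,0.58,0,0,0,0],[0,0,0,0,0,0],[0,0,-0.06,0,0,0],[0,0,0,0,0,0]]])

```text
t: 17.78
tool_pos: [0.5697, 0.171, 0.105]
orientation: [1.903, 2.498, -0.001]
force: [0.6, -5.7, 1.9]
opening: 0.0086
gripper_force: 53.6
```

Call:
arm_command(deltas=[[[0.16,-0.58,0,0,0,0],[0,0,0,0,0,0],[0,0,-0.06,0,0,0],[0,0,0,0,0,0],[-0.16,0.58,0,0,0,0],[0,0,0,0,0,0],[0,0,-0.06,0,0,0],[0,0,0,0,0,0]]])

```text
t: 18.45
tool_pos: [0.5697, 0.171, 0.1041]
orientation: [1.903, 2.497, -0.002]
force: [-0.3, -5.5, 4.6]
opening: 0.009
gripper_force: 53.3
```

```bash
python3 -c "
from h import *
st()"
```

```text
t18.45 [0.5697 0.171  0.1041] psi15.39 tilt [ 0.0007 -0.0019] F [-0.3 -5.5  4.6] op0.0090 g53.3 q [ 0.21  0.2   1.63 -0.    1.32 -0.06]
```

Call:
arm_command(deltas=[[[0,0,0.04,0,0,0],[0.16,-0.58,0,0,0,0],[0,0,0,0,0,0],[0,0,-0.08,0,0,0],[0,0,-0.04,0,0,0],[0,0,0,0,0,0]]])

```text
t: 18.95
tool_pos: [0.5707, 0.1673, 0.1029]
orientation: [-1.902, -2.498, -0.002]
force: [-0.7, 6.1, 3.2]
opening: 0.0089
gripper_force: 53.1
```

Call:
arm_command(deltas=[[[-0.16,0.58,0,0,0,0],[0,0,0,0,0,0],[0,0,0,0,0,0],[0,0,0,0,0,0]]])

```text
t: 19.28
tool_pos: [0.5697, 0.171, 0.103]
orientation: [1.903, 2.498, -0.002]
force: [1.9, -4.9, 2.2]
opening: 0.009
gripper_force: 53.1
```

Call:
arm_command(deltas=[[[0.16,-0.58,0,0,0,0],[0,0,0,0,0,0],[0,0,-0.07,0,0,0],[0,0,0,0,0,0],[-0.16,0.58,0,0,0,0],[0,0,0,0,0,0],[0,0,-0.03,0,0,0],[0,0,0,0,0,0],[0.16,-0.58,0,0,0,0],[0,0,0,0,0,0],[0,0,-0.07,0,0,0],[0,0,0,0,0,0]]])

```text
t: 20.28
tool_pos: [0.5706, 0.1674, 0.1012]
orientation: [-1.902, -2.498, -0.002]
force: [-1.0, 5.0, 0.6]
opening: 0.009
gripper_force: 52.6
```

Call:
arm_command(deltas=[[[-0.16,0.58,0,0,0,0],[0,0,0,0,0,0],[0,0,-0.03,0,0,0],[0,0,0,0,0,0]]])

```text
t: 20.62
tool_pos: [0.5696, 0.171, 0.1009]
orientation: [1.903, 2.498, -0.002]
force: [1.0, -5.3, 1.2]
opening: 0.0085
gripper_force: 52.6
```

Call:
arm_command(deltas=[[[0.16,-0.58,0,0,0,0],[0,0,0,0,0,0],[0,0,-0.08,0,0,0],[0,0,0,0,0,0],[-0.16,0.58,0,0,0,0],[0,0,0,0,0,0],[0,0,-0.08,0,0,0],[0,0,0,0,0,0],[0.16,-0.58,0,0,0,0],[0,0,0,0,0,0],[0,0,-0.08,0,0,0],[0,0,0,0,0,0]]])

```text
t: 21.62
tool_pos: [0.5706, 0.1676, 0.0986]
orientation: [-1.902, -2.498, -0.003]
force: [-1.7, 6.2, 2.5]
opening: 0.0083
gripper_force: 52.4
```

Call:
arm_command(deltas=[[[-0.08,0.29,0,0,0,0],[0,0,0,0,0,0],[0,0,-0.07,0,0,0],[0,0,0,0,0,0],[0,0,0,0,0,0]]])

```text
t: 22.03
tool_pos: [0.5701, 0.169, 0.0978]
orientation: [-1.904, -2.499, 0.0]
force: [-0.8, -0.1, 2.2]
opening: 0.0089
gripper_force: 52.4
```

```bash
python3 -c "
from h import *
print(st()['wrist_torque'])"
```

```text
t22.03 [0.5701 0.169  0.0978] psi15.40 tilt [-0.0002  0.0001] F [-0.8 -0.1  2.2] op0.0089 g52.4 q [ 0.2   0.2   1.63  0.    1.31 -0.07]
[0.06230283 0.10856953 0.01505903]
```

Nearly home. I'll ease down until the shoulder seats, watching the vertical force.

Call:
arm_command(deltas=[[[0,0,-0.05,0,0,0],[0,0,-0.05,0,0,0],[0,0,0,0,0,0],[0,0,0,0,0,0],[0,0,0,0,0,0]]])

```text
t: 22.45
tool_pos: [0.5702, 0.169, 0.0977]
orientation: [1.904, 2.499, 0.0]
force: [-3.8, 0.6, 7.4]
opening: 0.0085
gripper_force: 52.6
```

Call:
arm_command(deltas=[[[0,0,-0.05,0,0,0],[0,0,-0.03,0,0,0],[0,0,0,0,0,0],[0,0,0,0,0,0],[0,0,0,0,0,0]]])

```text
t: 22.87
tool_pos: [0.5703, 0.169, 0.0976]
orientation: [1.904, 2.499, 0.0]
force: [-7.1, -0.8, 13.5]
opening: 0.0089
gripper_force: 52.7
```

Seated: vertical force is 13 N at TCP z 0.0976, as expected. I'll relieve the side load and turn in stages, watching the forces.

Call:
arm_command(deltas=[[[-0.06,-0.01,0,0,0,0],[0,0,0,0,0,0],[0,0,0,0,0,-4],[0,0,0,0,0,-4],[0,0,0,0,0,-4],[0,0,0,0,0,-4],[0,0,0,0,0,0],[0,0,0,0,0,0],[0,0,0,0,0,0]]])

```text
t: 23.62
tool_pos: [0.5709, 0.1689, 0.0977]
orientation: [2.232, 2.208, 0.004]
force: [-1.6, 0.0, 8.7]
opening: 0.0087
gripper_force: 52.6
```

```bash
python3 -c "
from h import *
print(st()['wrist_torque'])"
```

```text
t23.62 [0.5709 0.1689 0.0977] psi-0.61 tilt [0.0031 0.0004] F [-1.6  0.   8.7] op0.0087 g52.6 q [ 0.2   0.2   1.63 -0.    1.3   0.21]
[-0.00614082  0.06048195  0.04830846]
```

Call:
arm_command(deltas=[[[0,-0.01,0,0,0,-5],[0,-0.01,0,0,0,-5],[0,-0.01,0,0,0,-5],[0,-0.01,0,0,0,-5],[-0.01,-0.01,0,0,0,-5],[0,0,0,0,0,0],[0,0,0,0,0,0],[0,0,0,0,0,0]]])

```text
t: 24.28
tool_pos: [0.5708, 0.1688, 0.0977]
orientation: [2.658, 1.674, 0.005]
force: [-1.1, 1.1, 7.8]
opening: 0.0087
gripper_force: 52.6
```

```bash
python3 -c "
from h import *
print(st()['wrist_torque'])"
```

```text
t24.28 [0.5708 0.1688 0.0977] psi-25.60 tilt [0.0031 0.0009] F [-1.1  1.1  7.8] op0.0087 g52.6 q [0.2  0.2  1.63 0.   1.3  0.65]
[0.25471648 0.03753033 0.01230208]
```

Call:
arm_command(deltas=[[[-0.01,-0.01,-0.02,0,0,-5],[-0.01,-0.01,0,0,0,-5],[-0.01,-0.01,0,0,0,-5],[0,-0.01,0,0,0,-5],[0,0,0,0,0,-5],[0,0,0,0,0,0],[0,0,0,0,0,0],[0,0,0,0,0,0]]])

```text
t: 24.95
tool_pos: [0.5709, 0.1686, 0.0977]
orientation: [2.958, 1.059, 0.007]
force: [0.9, 2.1, 7.2]
opening: 0.0089
gripper_force: 52.5
```

```bash
python3 -c "
from h import *
print(st()['wrist_torque'])"
```

```text
t24.95 [0.5709 0.1686 0.0977] psi-50.60 tilt [0.0039 0.0013] F [0.9 2.1 7.2] op0.0089 g52.5 q [0.2  0.2  1.64 0.   1.3  1.08]
[ 0.37198791 -0.09588792  0.04651051]
```

Call:
arm_command(deltas=[[[0,0,-0.03,0,0,-5],[0,0,0,0,0,-5],[0,0,0,0,0,-5],[0,0,0,0,0,-5],[0,0,0,0,0,-5],[0,0,0,0,0,0],[0,0,0,0,0,0],[0,0,0,0,0,0]]])

```text
t: 25.62
tool_pos: [0.571, 0.1684, 0.0977]
orientation: [-3.116, -0.394, -0.007]
force: [-0.5, 0.6, 9.8]
opening: 0.0083
gripper_force: 52.6
```

```bash
python3 -c "
from h import *
print(st()['wrist_torque'])"
```

```text
t25.62 [0.571  0.1684 0.0977] psi-75.60 tilt [0.0041 0.0011] F [-0.5  0.6  9.8] op0.0083 g52.6 q [0.2  0.2  1.64 0.   1.3  1.52]
[0.22232127 0.07328509 0.07898657]
```

Call:
arm_command(deltas=[[[0,0,-0.02,0,0,-5],[0,0,0,0,0,-5],[0,0,0,0,0,-4],[0,0,0,0,0,0],[0,0,0,0,0,0],[0,0,0,0,0,0],[0,0,0,0,0,0]]])

```text
t: 26.2
tool_pos: [0.571, 0.1683, 0.0977]
orientation: [-3.141, -0.011, -0.006]
force: [-1.7, 0.9, 11.6]
opening: 0.0087
gripper_force: 52.6
```

```bash
python3 - <<'E'
from h import *
print(st()['wrist_torque']); im=eyes.read_camera('wrist'); cv2.imwrite('pics/w8v.png',cv2.resize(im[130:260,180:340],None,fx=4.6,fy=4.6,interpolation=cv2.INTER_CUBIC))
E
```

```text
t26.20 [0.571  0.1683 0.0977] psi-89.60 tilt [0.0041 0.0009] F [-1.7  0.9 11.6] op0.0087 g52.6 q [0.2  0.2  1.64 0.   1.3  1.76]
[0.15583588 0.25813935 0.07098927]
```

View pics/w8v.png

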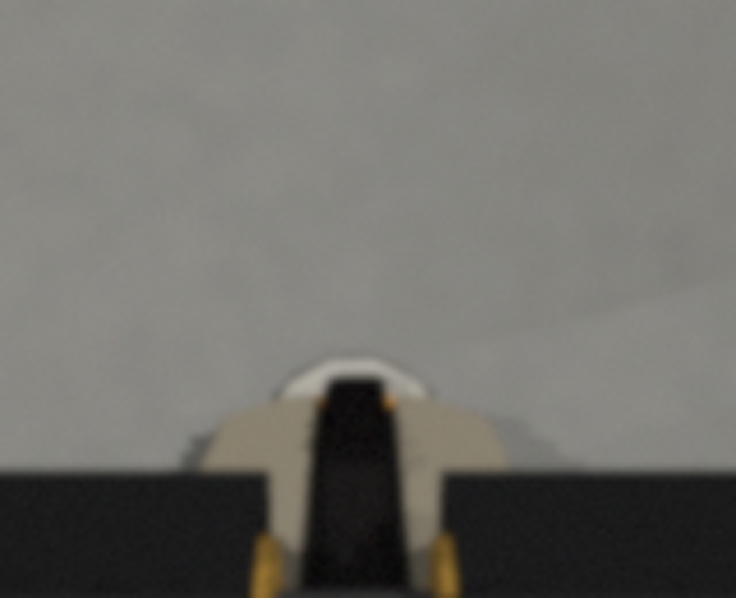

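The bow sits square in the fingers over the bezel at (357,385). The wrist torque of 0.07 N m about z matches the spring at a quarter turn. The vertical force is steady at 12 N, so I'm handing in.

```bash
python3 -c "
from h import *
print(ticket.close_job()); st()"
```

```text
the job is handed in; nothing more can be done
None
the job is handed in; nothing more can be done
```

The square-bow key is home in the lock, turned about 105° clockwise and still held there. I handed the job in at about 26 s; the hand-in returned no verdict, and I inferred the plug angle from the key's rotation and the spring torque.

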